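Set the curing fan's timer on a two-in-one dial

ROBOT

A 6-joint arm with a two-finger parallel gripper is mounted at the origin on the work surface. World frame = base frame: x ahead of the robot, y to its left, z up, the work surface at z = 0. Lengths are in m, angles in rad, forces in N, time in s.
With the tool pointing down it reaches from about 0.275 to 0.75 m from the base axis. Payload 10.2 kg.
Tool frame: the origin (TCP) lies between the finger pads; the fingertips stand 14 mm ahead of it and the grasp point (between the pads) lies 5 mm behind it; y points along the fingers, z is the direction in which the jaws open and shut, and the axes are right-handed (so a half turn about y gives the same grasp; the last joint's range is limited). The gripper opens to 88 mm and grips with 3 to 60 N. Pads are 18 mm wide; open, the fingers measure 123 mm over their backs; the gripper's body (75 mm by 187 mm) begins 45 mm behind the grasp point.
Start: joints at [-1.568, 0.313, 1.498, -0, 1.331, -0.223], TCP at [0.118, -0.512, 0.253] pointing down, gripper open.
Joint ranges: [-2.94, 2.94], [-0.97, 2.17], [0.19, 2.56], [-1.23, 4.37], [0.02, 3.11], [-2.88, 2.88]. Speed limits (rad/s): [2.39, 2.39, 3.01, 3.14, 3.14, 3.14].

INTERFACE

Orientations are given as a unit quaternion [w, x, y, z].
In Python, from station import env, read_camera, get_calibration, ticket gives the robot as it stands.
- The arm moves only by the shell command python3 -m inch 'ROWS' [FORCE]. ROWS is a JSON object of lists of equal length, an entry for each row: "claw": the closure in counts, from 0 (fully open) to 255 (shut); "linear": the shift along the world's x, y, z in cm, a list of three; "twist": the turn about the world's z in rad. In form: {"claw": [claw, ...], "linear": [[tx, ty, tz], ...], "twist": [twist, ...]}. A call has 1 to 20 rows; each row is the pose to reach, as a shift and turn from the pose measured when the call began; what a row does not reach only later rows make up. A row lasts 1/12 s, in which the tool goes at most 41.7 mm and 7.16 degrees, less where a joint would pass 70% of its speed; a pose out of reach is approached as far as the arm can. A call with a gripper value outside its range is refused whole. The fingers move at their own pace and stop on an object; FORCE is the grip in N (left out, the last holds). Time passes only in rows, so rows that repeat a pose let the fingers close. It gives the time, the measured TCP pose, the force and the opening at its end, in the units of the state.
- env.observe(): the state, without advancing time (a new reading comes with each control period).
- read_camera(name): name is "side" or "top"; returns (picture, depth): 384x512x3 uint8, red, green, blue; 384x512 float32, m along the optical axis (not along the pixel's ray), 0 where there is no reading.
- get_calibration(name): a dict with "vertical_fov" (degrees; the focal length in pixels is half the picture's height over the tangent of half this angle, whatever the lens; pixels are square), "cx", "cy" (the principal point, pixels), "rvec" (rotation vector, rad) and "tvec" (3), from world to camera coordinates, as OpenCV has them. Camera axes: x right, y down, z forward; pixel columns grow to the right and rows downward; lengths in m; the calibration is good to about 2 mm. A picture is of the moment at which its call begins. get_calibration takes no time and is no camera call.
- ticket.close_job(): hands the job in, once; it reports no verdict.
The state is a dict: "time_s": time; "joint_positions": joint angles; "joint_velocities": joint speeds; "tau": joint torques, N m; "ee_pos": TCP position; "eef_rot": TCP orientation; "contact_force": force on the tool from outside, world axes, zero at the start; "torque": the same for the moment, N m; "opening": finger opening in m.
Only numpy, scipy, OpenCV 4.12 (cv2) and the standard library are available. Lean on these libraries where they do the work, as an engineer would, in place of code of your own. Each camera call takes 0.05 s, during which the arm holds its last target. There are 200 camera calls.

TASK

On the curing fan's sloped control box, turn the inner timer knob clockwise until its pointed nose lines up with the steel marker tab at the edge of the dial, then push the knob fully in to start the fan and let it spring back. Do not turn the outer temperature ring around it or shift the marker, do not push the knob in before it is lined up, and leave the onion, garlic, jar and brush where they are.

Things in the scene. Friction and masses are not known exactly. Their poses are not given: they have to be found in the camera images.
- knob_centre (a point): Mid-height of the black inner timer knob's bar, on the dial axis, 37 mm out from the panel (knob out). z = dial axis, out of the panel, 30 deg from vertical; x along the bar to the pointed nose; y across its flats. Bar: 26 to 48 mm out from the panel, 12 mm thick, its flats from x -18 to +16 mm, on a round foot 36 mm across, 20 to 26 mm out. Grip the flats; turns at 0.05 N m, stays where left.
- pointer (a point): Tip of the knob's tapered nose, 24.5 mm from the dial axis (it tapers from 16 mm on), 37 mm out from the panel; axes as knob_centre. A fine white line on top of the bar runs towards it.
- timer (a joint): Angle of the inner timer knob, rad, growing clockwise as one faces the panel; stops at 0 and 5.0. Lined up with the marker when it equals marker.
- timer_push (a joint): How far the inner knob is pushed in along its axis towards the panel, m: 0 out, 0.006 fully in (hard stop). It is sprung: starts to move at about 4 N, 10 N fully in, and springs back out. A push counts as in beyond 0.0045.
- marker_tab (a point): Dark steel marker tab, 14 mm long, 7 mm wide, 9 mm high, standing on the panel outside the ring; this point is the centre of its top, 46 mm from the dial axis, 9 mm out from the panel. x points away from the dial axis, z out of the panel. Stiff to move (about 0.25 N m); it shows the time wanted.
- marker (a joint): Angle of the marker tab about the dial axis, rad, same zero and sense as timer.
- ring_mark (a point): Small dark rib on top of the outer aluminium temperature ring, 30 mm from the dial axis. The ring is 64 mm across, stands from the panel face to 18 mm out, just under the inner knob's foot, and turns very easily (0.02 N m). It must stay as it is set; z points out of the panel.
- temp_ring (a joint): Angle of the outer temperature ring, rad, growing clockwise.
- panel: Grey control box, face 190 mm up the slope by 230 mm wide, box 55 mm deep, fixed on a timber stand; origin at the centre of its face, 110 mm above the bench; x up the slope (30 deg from level, low edge to the robot), y left seen from the robot, z out of the face. Dial axis at x 0, y +35 mm. A rocker and a lamp at y -78 mm stand under 12 mm high and are not used.
- onion_mid (a point): Centre of a loose onion, 72 mm across, 68 mm high, standing on the bench. Leave alone.
- garlic_mid (a point): A loose garlic bulb, 54 mm across, 63 mm high, standing on the bench; point 20 mm up on its axis. Leave alone.
- jar_mid (a point): Middle of a loose lidded glass jar, 64 mm across, 85 mm high. Leave alone.
- brush_grip (a point): Grip of a wooden hand brush lying on the bench. Leave alone.

How it is judged:
On the way, in this order (a step that is already met when the one before it is completed fails the run):
1. the inner knob's nose is lined up with the marker tab (within 10 degrees), the knob not pushed in (y of pointer in the frame of marker_tab between -0.0043 and 0.0043 m and x of pointer in the frame of marker_tab above -0.035 m and value of joint timer_push below 0.003 m), for 0.2 s.
2. the knob is pushed in (over 4.5 mm of its 6 mm) while lined up (y of pointer in the frame of marker_tab between -0.0043 and 0.0043 m and x of pointer in the frame of marker_tab above -0.035 m and value of joint timer_push above 0.0045 m), for 0.1 s.
3. the knob is let out again (value of joint timer_push below 0.001 m), for 0.2 s.
At the end, for the whole second after the job is handed in: The inner knob's nose stands within 10 degrees of the marker tab, the knob has been pushed in and is out again (under 1 mm in) and at rest; the outer ring's rib and the marker tab are within 4 mm of where they were, and the onion, garlic, jar and brush within 15 mm (y of pointer in the frame of marker_tab between -0.0043 and 0.0043 m and x of pointer in the frame of marker_tab above -0.035 m and value of joint timer_push below 0.001 m and distance of each of ring_mark, marker_tab from where it was at the start of the episode below 0.004 m and velocity of joint timer between -0.05 and 0.05 rad/s and distance of each of onion_mid, garlic_mid, jar_mid, brush_grip from where it was at the start of the episode below 0.015 m); the robot touches nothing.
It fails at once if the outer temperature ring is turned (its rib moves over 4 mm, about 8 degrees) (distance of ring_mark from where it was at the start of the episode above 0.004 m).
It fails at once if the marker tab is shifted over 4 mm (distance of marker_tab from where it was at the start of the episode above 0.004 m).
It fails at once if the knob is pushed in over 4.5 mm while not lined up (value of joint timer_push above 0.0045 m and not (y of pointer in the frame of marker_tab between -0.0043 and 0.0043 m and x of pointer in the frame of marker_tab above -0.035 m)).
It fails at once if a bystander is moved over 15 mm (distance of any of onion_mid, garlic_mid, jar_mid, brush_grip from where it was at the start of the episode above 0.015 m).
It also fails if it takes over 64 s, if anything falls off the work surface, if the arm or the gripper's body presses on something with over 40 N, if the wrist force passes 120 N, or if a joint passes its speed limit or range.

## Working session

There is one attempt and no reset: what is moved stays moved. The work goes in short steps, Python scripts to look and compute and a shell command to move; the robot and the scene stay as the last step left them, time stands still between calls to the robot, and variables do not carry over. Pictures are saved under pics/ and viewed, about 8 in all and at most 12, crops included, and the job is handed in when it is done.

```bash
mkdir -p pics
cat > h.py <<'E'
import numpy as np, cv2
from station import env, read_camera, get_calibration
def cal(n):
    c=get_calibration(n); f=192/np.tan(np.radians(c["vertical_fov"])/2)
    R=cv2.Rodrigues(np.array(c["rvec"],float))[0]; t=np.array(c["tvec"],float).ravel()
    return f,c["cx"],c["cy"],R,t
def world(n,d):
    f,cx,cy,R,t=cal(n); v,u=np.mgrid[:384,:512]
    P=np.stack([(u-cx)/f*d,(v-cy)/f*d,d],-1); return (P-t)@R
def proj(n,p):
    f,cx,cy,R,t=cal(n); q=np.atleast_2d(p)@R.T+t; return np.c_[f*q[:,0]/q[:,2]+cx,f*q[:,1]/q[:,2]+cy]
def save(n,f,crop=None,s=1):
    im,d=read_camera(n); np.savez('pics/'+f+'.npz',im=im,d=d)
    o=im[:,:,::-1]
    if crop: o=o[crop[1]:crop[3],crop[0]:crop[2]]
    cv2.imwrite('pics/'+f+'.png',cv2.resize(o,None,fx=s,fy=s,interpolation=cv2.INTER_CUBIC)); return im,d
E
python3 - <<'E'
from h import *
a,_=save('side','s0');b,_=save('top','t0')
cv2.imwrite('pics/both.png',cv2.resize(np.vstack([a,b])[:,:,::-1],None,fx=.78,fy=.78))
print(env.observe()); 
for n in('side','top'):
  f,cx,cy,R,t=cal(n);print(n,get_calibration(n),-R.T@t,R[2])
E
```

```text
{'time_s': 0.1, 'joint_positions': array([-1.56842020e+00,  3.13338561e-01,  1.49834103e+00, -1.11889756e-05,
        1.33102929e+00, -2.23376062e-01]), 'joint_velocities': array([-9.33605594e-04, -1.03623258e-03, -1.67208549e-03,  7.84660452e-05,
        1.29607829e-03, -2.77219371e-04]), 'tau': array([ 3.05840651e-03, -4.02815402e+01, -2.52648407e+01,  6.95818663e-02,
        3.42156517e-02, -6.28010207e-05]), 'ee_pos': array([ 0.11751309, -0.51146548,  0.25225425]), 'eef_rot': array([ 0.07968669, -0.07960729,  0.70299938, -0.70221405]), 'contact_force': array([0.19925998, 0.21063189, 0.18817664]), 'torque': array([ 0.00824966, -0.04081651, -0.00860552]), 'opening': 0.08805611038719516}
side {'vertical_fov': 53.814463532776685, 'cx': 256.76878164127623, 'cy': 191.80045537604846, 'rvec': array([ 0.54465341, -2.66320844,  1.21789055]), 'tvec': array([0.5080906 , 0.22359224, 0.69481364])} [0.32145399 0.54827427 0.62207572] [ 0.29354074 -0.69663238 -0.6546275 ]
top {'vertical_fov': 53.297700230553986, 'cx': 256.013108703933, 'cy': 197.2434046098651, 'rvec': array([ 2.13321202, -2.07645087,  0.22617426]), 'tvec': array([-0.0104824 ,  0.57563096,  0.99174641])} [ 0.34822586 -0.00162162  1.0925923 ] [ 0.21570258  0.00631836 -0.97643867]
```

View pics/both.png

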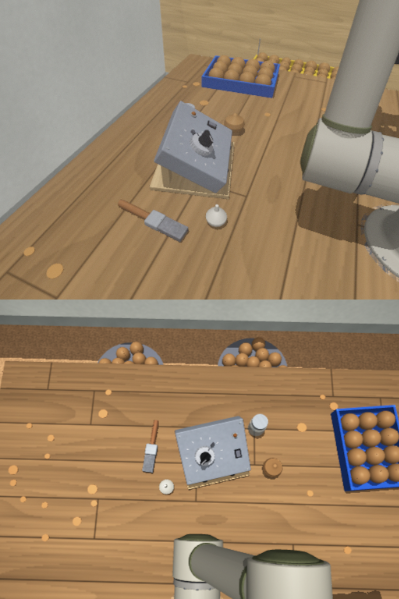

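The side view shows the sloped box with the dial near side px (262,178). In the top view it is near px (263,202), with the garlic and brush to its left and the onion and jar to its right. Next I'll crop in on the dial and fit the panel plane.

```bash
cat > m.py <<'E'
from h import *
from scipy.spatial.transform import Rotation as Ro
a=np.load('pics/s0.npz');b=np.load('pics/t0.npz')
T=world('top',b['d']);S=world('side',a['d'])
# rough region: panel
def fit(P,c):
    q=P.reshape(-1,3);q=q[(np.linalg.norm(q-c,axis=1)<.13)]
    best=None;rng=np.random.default_rng(0)
    for i in range(800):
        s=q[rng.choice(len(q),3,0)];n=np.cross(s[1]-s[0],s[2]-s[0]);l=np.linalg.norm(n)
        if l<1e-5: continue
        n/=l;n*=np.sign(n[2])
        if abs(n[2]-.866)>.05: continue
        k=abs((q-s[0])@n)<.002
        if best is None or k.sum()>best.sum(): best=k
    q=q[best];m=q.mean(0);n=np.linalg.svd(q-m,full_matrices=0)[2][2];n*=np.sign(n[2]);return n,m,q
c=T[202,263];print('c',c)
for nm,P in(('top',T),('side',S)):
    n,m,q=fit(P,c)
    r=cv2.minAreaRect
    y=np.cross([0,0,1],n);y/=np.linalg.norm(y);  # horizontal in panel
    x=np.cross(y,n)
    if x[2]<0:x=-x
    y=np.cross(n,x)
    uv=np.c_[(q-m)@x,(q-m)@y].astype(np.float32)
    (cu,cv),(w,h),ang=cv2.minAreaRect(uv)
    o=m+cu*x+cv*y
    print(nm,'n',n,'tilt',np.degrees(np.arccos(n[2])),'origin',o,'size',w,h,ang,'x',x,'y',y,'N',len(q),'dial',o+.035*y)
E
python3 m.py
python3 - <<'E'
from h import *
a=np.load('pics/s0.npz')['im'];b=np.load('pics/t0.npz')['im']
A=cv2.resize(a[140:220,215:305],(600,533),interpolation=cv2.INTER_CUBIC)
B=cv2.resize(b[155:240,220:320],(700,595),interpolation=cv2.INTER_CUBIC)
cv2.imwrite('pics/ca.png',A[:,:,::-1]);cv2.imwrite('pics/cb.png',B[:,:,::-1])
E
```

```text
c [ 0.54445864 -0.01341439  0.15102311]
top n [-0.48238287 -0.12655353  0.86677042] tilt 29.91451650818938 origin [ 0.56627047 -0.03108949  0.1114056 ] size 0.19977201521396637 0.18782450258731842 89.87142944335938 x [0.83839791 0.21995436 0.49870736] y [-0.25376311  0.9672664   0.        ] N 3074 dial [0.55738877 0.00276484 0.1114056 ]
side n [-0.48358791 -0.12492314  0.86633535] tilt 29.964463253227667 origin [ 0.56459666 -0.03033572  0.10947941] size 0.18841537833213806 0.20247726142406464 0.4474627673625946 x [0.83879986 0.21668348 0.49946277] y [-0.25011502  0.96821613  0.        ] N 3865 dial [0.55584263 0.00355184 0.10947941]
```

View pics/ca.png

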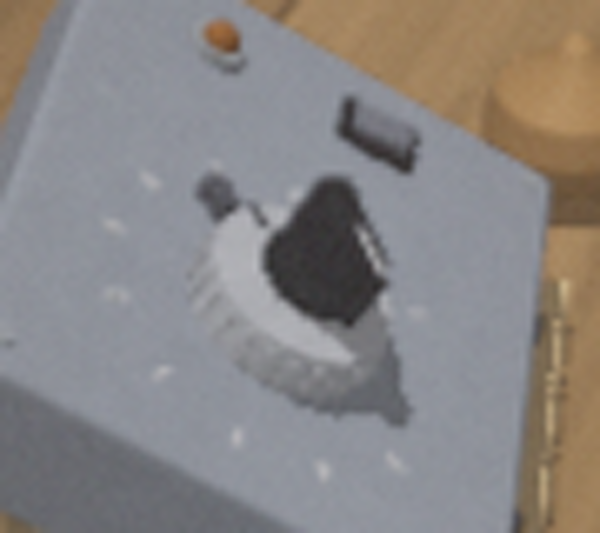

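View pics/cb.png

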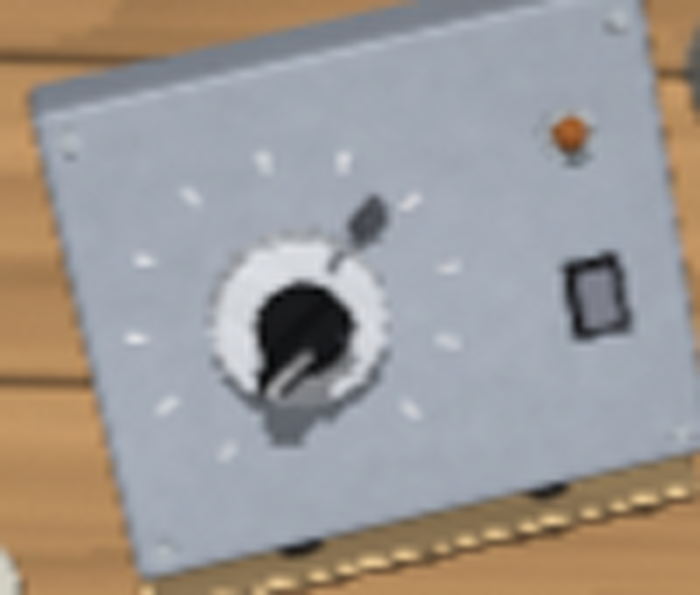

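The dial's nose points down-left, with its white line at crop (290,375). The marker tab is at the upper right, crop (368,220), so the clockwise turn runs over the left and top and is about 180°. I'll rectify the views at known heights to get the centre and angles.

```bash
cat > r.py <<'E'
from h import *
n=np.array([-.483,-.1257,.8666]);n/=np.linalg.norm(n)
y=np.cross([0,0,1],n);y/=np.linalg.norm(y);y*=np.sign(y[1]);x=np.cross(y,n)
O=np.array([.5655,-.031,.1105])   # on panel plane
D0=O+.035*y
def rect(cam,im,h,D=D0,half=.065,px=.0004):
    g=np.arange(-half,half,px); # image: up=+x, left=+y
    X,Y=np.meshgrid(-g,-g,indexing='ij')
    P=D+X[...,None]*x+Y[...,None]*y+h*n
    uv=proj(cam,P.reshape(-1,3)).reshape(X.shape+(2,)).astype(np.float32)
    return cv2.remap(im,uv[...,0],uv[...,1],cv2.INTER_CUBIC)
if __name__=='__main__':
    b=np.load('pics/t0.npz')['im'];a=np.load('pics/s0.npz')['im']
    L=[]
    for cam,im in(('top',b),('side',a)):
        row=[]
        for h in(.009,.018,.048):
            o=rect(cam,im,h);c=o.shape[0]//2
            cv2.line(o,(c-6,c),(c+6,c),(255,0,0),1);cv2.line(o,(c,c-6),(c,c+6),(255,0,0),1);row.append(cv2.resize(o,(260,260)))
        L.append(np.hstack(row))
    cv2.imwrite('pics/rect.png',np.vstack(L)[:,:,::-1])
    T=world('top',np.load('pics/t0.npz')['d']);S=world('side',np.load('pics/s0.npz')['d'])
    for nm,P in(('top',T),('side',S)):
        q=(P.reshape(-1,3)-D0)
        lx,ly,lz=q@x,q@y,q@n
        r=np.hypot(lx,ly)
        for lo,hi,nme in((.0155,.0205,'ring'),(.045,.052,'bar'),(.006,.012,'tab')):
            k=(lz>lo)&(lz<hi)&(r<.07)
            print(nm,nme,k.sum(),'mean',lx[k].mean(),ly[k].mean(),lz[k].mean(),'x',lx[k].min(),lx[k].max(),'y',ly[k].min(),ly[k].max())
            if nme=='bar': print(np.round(1e3*np.c_[lx,ly,lz][k],1).tolist()[:40])
        k=(abs(lz)<.002)&(r<.09)&(r>.06); print('plane off',lz[k].mean(),lz[k].std())
    print('D0',D0,'x',x,'y',y,'n',n)
    k=(T.reshape(-1,3)-O);
    lx,ly,lz=k@x,k@y,k@n; m=(abs(lz)<.003)&(abs(lx)<.08)&(abs(ly)<.16);
    print('panel y ext',np.percentile(ly[m],[.1,.5,1,99,99.5,99.9])); m=(abs(lz)<.003)&(abs(lx)<.13)&(abs(ly)<.09);print('x ext',np.percentile(lx[m],[.1,.5,1,99,99.5,99.9]))
E
python3 r.py
```

```text
top ring 245 mean 0.003584748968928563 -0.015419727648600733 0.01805852436202457 x -0.030021495866140807 0.0313304991164227 y -0.04648974754037791 0.017015900370868368
top bar 71 mean 0.00016390668221826567 -0.0134518074000234 0.0484510307924522 x -0.012731639684837703 0.014377568431272967 y -0.030115532154588693 0.0045574593262450525
[[14.4, -23.4, 50.7], [12.7, -26.2, 47.5], [11.1, -20.8, 46.9], [10.7, -23.2, 47.5], [10.1, -25.7, 47.3], [9.6, -28.1, 47.5], [9.1, -17.9, 46.8], [8.0, -20.4, 45.3], [9.3, -22.4, 50.9], [8.8, -24.9, 51.1], [7.3, -27.6, 48.4], [6.3, -30.1, 47.3], [7.0, -14.9, 46.4], [7.6, -17.1, 50.0], [6.5, -19.7, 48.4], [5.8, -22.2, 48.2], [5.6, -24.5, 49.2], [5.1, -27.0, 49.5], [4.9, -29.3, 50.6], [5.1, -11.9, 46.9], [5.5, -14.2, 49.6], [3.9, -16.9, 46.7], [3.8, -19.2, 48.1], [4.1, -21.5, 50.7], [3.0, -24.1, 49.1], [1.9, -26.6, 47.7], [3.6, -6.5, 46.6], [3.2, -8.9, 47.0], [3.1, -11.3, 48.4], [2.1, -13.8, 47.4], [1.7, -16.3, 47.9], [0.6, -18.8, 46.3], [0.3, -21.3, 47.1], [0.9, -23.4, 50.7], [0.3, -8.5, 46.3], [0.5, -10.8, 48.6], [-0.3, -13.3, 47.8], [-0.5, -15.7, 48.9]
[... 1259 characters left out ...]
 -12.4, 47.5], [-0.4, -15.4, 46.6], [-1.8, -14.6, 48.4], [-4.3, -17.7, 47.4], [2.9, -10.8, 45.3], [1.8, -9.2, 47.8], [-0.3, -10.8, 47.7], [-2.2, -11.6, 48.4]]
side tab 99 mean 0.009631806785913945 -0.0007004393471516385 0.008839563534948743 x -0.03344880418968588 0.03536961263295869 y -0.05226527431787556 0.019522002438724
plane off -0.0004524511634218701 0.0007827210435693784
D0 [0.55668493 0.00287174 0.1105    ] x [0.83862856 0.21825178 0.49906744] y [-0.25185906  0.96776392 -0.        ] n [-0.48297946 -0.12569465  0.86656315]
panel y ext [-0.12807902 -0.1272545  -0.12599644  0.09734019  0.0984593   0.09965041]
x ext [-0.09306779 -0.09224145 -0.0913167   0.09313227  0.09383869  0.09499657]
```

View pics/rect.png

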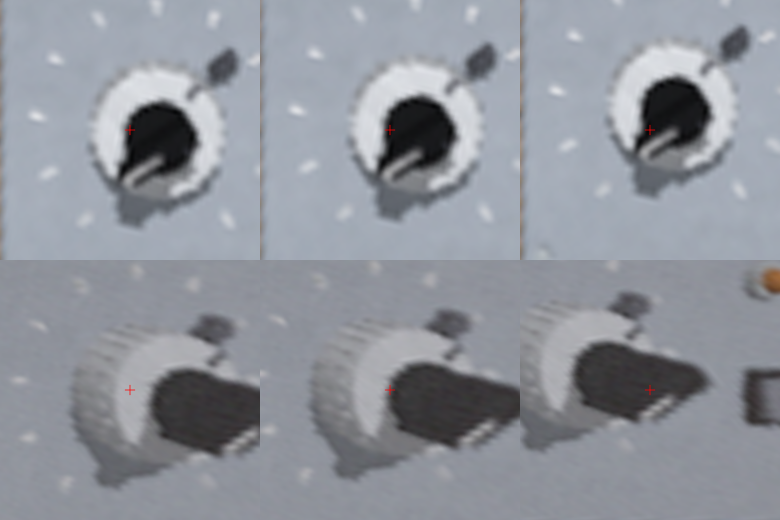

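```bash
cat > k.py <<'E'
from r import *
from scipy.spatial.transform import Rotation as Ro
D=D0-.0146*y+.0003*x
def hz(phi): # horizontal yaw of bar direction at dial angle phi (cw from upslope, deg)
    p=np.radians(phi); v=np.cos(p)*x-np.sin(p)*y; return np.degrees(np.arctan2(v[1],v[0]))
def tool():
    s=env.observe(); w=s['eef_rot']; R=Ro.from_quat([w[1],w[2],w[3],w[0]]).as_matrix()
    return s,R
def white(cam,im):
    o=rect(cam,im,.048,D=D,half=.03,px=.0002).astype(int); g=o.min(2)
    X=(150-np.arange(300))*.2; XX,YY=np.meshgrid(X,X,indexing='ij')
    return o,g,XX,YY
E
python3 - <<'E'
from k import *
s,R=tool(); print('tool cols\n',R.round(3)); jy=np.degrees(np.arctan2(R[1,2],R[0,2])); print('jaw yaw',jy)
for h in(.037,.038,.043,.048): print(h,(D+h*n).round(4))
for p in(238,270,300,330,0,45): print(p,'bar yaw',hz(p),'jaw',hz(p)+90)
b=np.load('pics/t0.npz')['im'];a=np.load('pics/s0.npz')['im']
for cam,im in(('top',b),('side',a)):
    # tab
    o=rect(cam,im,.009,D=D,half=.06,px=.0002).astype(int);c=(300-np.arange(600))*.2
    X,Y=np.meshgrid(c,c,indexing='ij');r=np.hypot(X,Y);ph=np.degrees(np.arctan2(-Y,X))
    k=(o.max(2)<105)&(r>37)&(r<56)&(abs(ph-45)<35)
    print(cam,'tab',k.sum(),X[k].mean(),Y[k].mean(),np.degrees(np.arctan2(-Y[k].mean(),X[k].mean())),np.hypot(X[k].mean(),Y[k].mean()))
    o,g,X,Y=white(cam,im);r=np.hypot(X,Y);ph=np.degrees(np.arctan2(-Y,X))%360
    k=(g>110)&(r<21)&(abs(ph-238)<25); 
    pts=np.c_[X[k],Y[k]];m=pts.mean(0);v=np.linalg.svd(pts-m,full_matrices=0)[2][0]; v*=np.sign(v@m)
    print(cam,'line',k.sum(),m,'mean ph',np.degrees(np.arctan2(-m[1],m[0]))%360,'dir ph',np.degrees(np.arctan2(-v[1],v[0]))%360)
E
```

```text
tool cols
 [[-0.975 -0.     0.224]
 [-0.224  0.001 -0.975]
 [-0.    -1.    -0.001]]
jaw yaw -77.0651925094938
0.037 [ 0.5427 -0.0158  0.1427]
0.038 [ 0.5423 -0.016   0.1436]
0.043 [ 0.5398 -0.0166  0.1479]
0.048 [ 0.5374 -0.0172  0.1522]
238 bar yaw 133.02259579252086 jaw 223.02259579252086
270 bar yaw 104.58754901442069 jaw 194.5875490144207
300 bar yaw 78.00826879849173 jaw 168.0082687984917
330 bar yaw 48.26120343548623 jaw 138.26120343548624
0 bar yaw 14.587549014420668 jaw 104.58754901442067
45 bar yaw -34.50145496429568 jaw 55.49854503570432
top tab 3272 31.23948655256724 -31.602383863080686 45.33086623659003 44.4366536307307
top line 1817 [-8.16455696 11.42311502] mean ph 234.4450916200252 dir ph 222.1836842946948
side tab 2914 30.723335621139334 -27.896156485929993 42.23880222883289 41.498420432308784
side line 1861 [-9.83320795 10.86072004] mean ph 227.8425631160529 dir ph 224.69668323230442
```

```bash
python3 -m inch '{"claw":[150,150,150,150,150,150,150,150,150,150,150,150,150,150,150,150,150,150,150,150],"linear":[[42.2,49.5,0],[42.2,49.5,0],[42.2,49.5,0],[42.2,49.5,0],[42.2,49.5,0],[42.2,49.5,0],[42.2,49.5,0],[42.2,49.5,0],[42.2,49.5,0],[42.2,49.5,0],[42.2,49.5,0],[42.2,49.5,0],[42.2,49.5,0],[42.2,49.5,0],[42.2,49.5,0],[42.2,49.5,0],[42.2,49.5,0],[42.2,49.5,0],[42.2,49.5,0],[42.2,49.5,0]],"twist":[2.13,2.13,2.13,2.13,2.13,2.13,2.13,2.13,2.13,2.13,2.13,2.13,2.13,2.13,2.13,2.13,2.13,2.13,2.13,2.13]}' 8
python3 - <<'E'
from k import *
s,R=tool(); print(s['ee_pos'],'jaw yaw',np.degrees(np.arctan2(R[1,2],R[0,2])),s['joint_positions'].round(2),s['opening'])
save('side','s1',(150,40,400,240),3)
E
```

```text
time_s: 1.77
ee_pos: [0.5392, -0.0171, 0.2522]
eef_rot: [-0.652, 0.653, -0.273, 0.272]
contact_force: [0.1, 0.3, 0.2]
opening: 0.0367
[ 0.5391687  -0.01705197  0.25216815] jaw yaw 44.71738447617116 [-0.25  0.35  1.45 -0.    1.34 -1.03] 0.03667484514773059
```

View pics/s1.png

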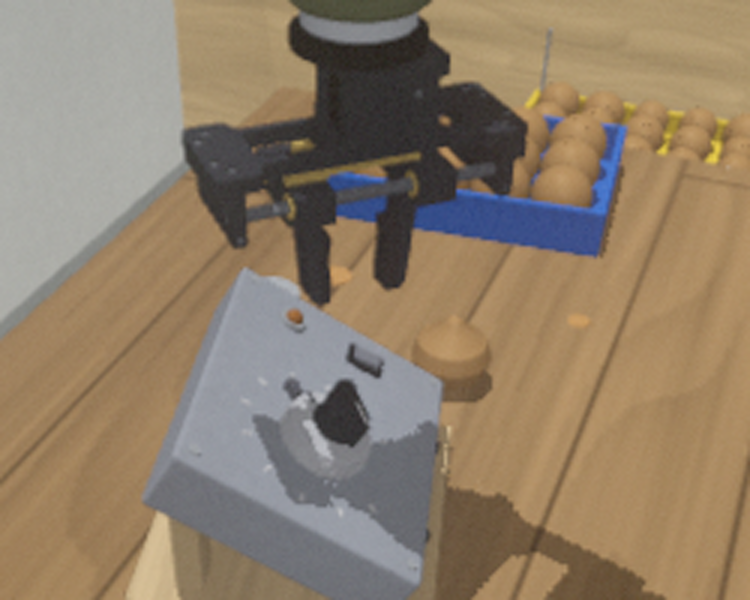

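The gripper is above the knob at about 37 mm opening, with the fingers straddling the bar direction. I'll descend until the tips are about 38 mm out from the panel, then close gently.

```bash
python3 -m inch '{"claw":[150,150,150,150,150,150,150,150],"linear":[[0.05,0.05,-3],[0.05,0.05,-6],[0.05,0.05,-7.5],[0.05,0.05,-8.5],[0.05,0.05,-9],[0.05,0.05,-9.4],[0.05,0.05,-9.4],[0.05,0.05,-9.4]],"twist":[0,0,0,0,0,0,0,0]}' 8
python3 -m inch '{"claw":[170,190,200,210,220,230,230,230,230,230],"linear":[[0,0,0],[0,0,0],[0,0,0],[0,0,0],[0,0,0],[0,0,0],[0,0,0],[0,0,0],[0,0,0],[0,0,0]],"twist":[0,0,0,0,0,0,0,0,0,0]}' 8
python3 - <<'E'
from k import *
save('side','s2',(200,100,340,220),5)
E
```

```text
time_s: 2.48
ee_pos: [0.54, -0.0168, 0.1591]
eef_rot: [-0.652, 0.653, -0.272, 0.273]
contact_force: [-0.7, 0.0, 0.9]
opening: 0.0361
time_s: 3.32
ee_pos: [0.5396, -0.0175, 0.1593]
eef_rot: [-0.652, 0.654, -0.272, 0.272]
contact_force: [-3.8, -5.6, 2.4]
opening: 0.0146
```

View pics/s2.png

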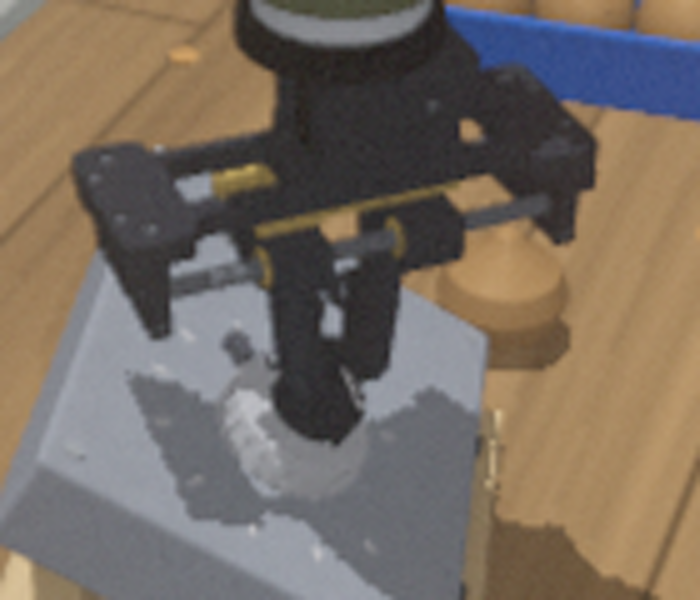

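The fingers have closed on the bar (opening 14.6 mm). The contact is one-sided, with about 7 N towards -x,-y, so I'll shift about 1.4 mm that way and start the twist.

```bash
python3 -m inch '{"claw":[230,230,230,230],"linear":[[-0.1,-0.1,0],[-0.1,-0.1,0],[-0.1,-0.1,0],[-0.1,-0.1,0]],"twist":[0,0,0,0]}' 8
python3 -m inch '{"claw":[230,230,230,230,230,230],"linear":[[0,0,0],[0,0,0],[0,0,0],[0,0,0],[0,0,0],[0,0,0]],"twist":[-0.07,-0.14,-0.21,-0.28,-0.35,-0.35]}' 8
```

```text
time_s: 3.7
ee_pos: [0.5389, -0.0183, 0.1595]
eef_rot: [-0.652, 0.653, -0.272, 0.272]
contact_force: [2.1, 2.4, 0.9]
opening: 0.0147
time_s: 4.2
ee_pos: [0.5386, -0.0183, 0.1593]
eef_rot: [-0.594, 0.596, -0.382, 0.382]
contact_force: [-0.4, 1.1, -0.3]
opening: 0.015
```

```bash
python3 -m inch '{"claw":[230,230,230,230,230,230,230,230,230,230],"linear":[[0,0,0],[0,0,0],[0,0,0],[0,0,0],[0,0,0],[0,0,0],[0,0,0],[0,0,0],[0,0,0],[0,0,0]],"twist":[-0.07,-0.14,-0.21,-0.28,-0.35,-0.42,-0.49,-0.56,-0.6,-0.6]}' 8
python3 - <<'E'
from k import *
save('side','s3',(200,100,340,220),5)
E
```

```text
time_s: 5.03
ee_pos: [0.5379, -0.0185, 0.1591]
eef_rot: [0.454, -0.457, 0.542, -0.54]
contact_force: [-4.6, -1.7, 1.9]
opening: 0.0141
```

View pics/s3.png

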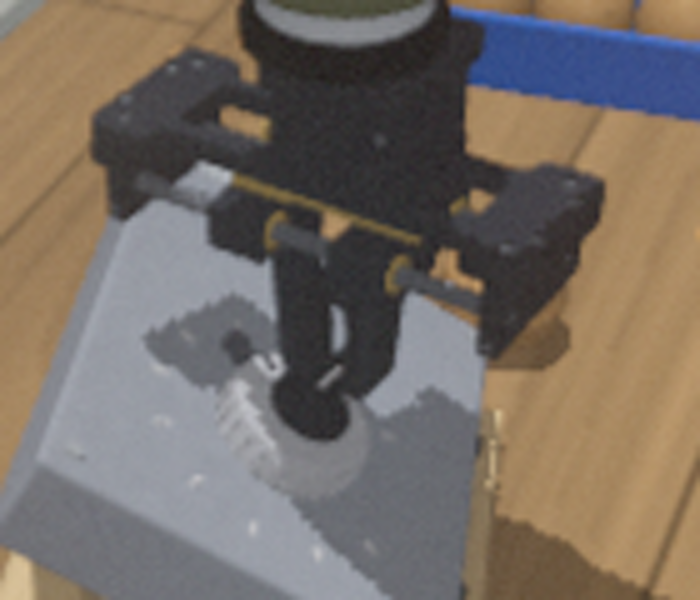

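The white line is visible between the fingers at (330,378), so the bar is turning with the gripper. The tab (235,345) and rib (265,360) haven't moved. Continuing.

```bash
python3 -m inch '{"claw":[230,230,230,230,230,230,230,230,230,230,230,230,230,230,230,230],"linear":[[-0.05,0,0],[-0.05,0,0],[-0.05,0,0],[-0.05,0,0],[-0.05,0,0],[-0.05,0,0],[-0.05,0,0],[-0.05,0,0],[-0.05,0,0],[-0.05,0,0],[-0.05,0,0],[-0.05,0,0],[-0.05,0,0],[-0.05,0,0],[-0.05,0,0],[-0.05,0,0]],"twist":[-0.07,-0.14,-0.21,-0.28,-0.35,-0.42,-0.49,-0.56,-0.63,-0.7,-0.77,-0.84,-0.91,-0.98,-1.0,-1.0]}' 8
python3 - <<'E'
from k import *
s,R=tool(); print('jaw yaw',np.degrees(np.arctan2(R[1,2],R[0,2])),s['torque'])
E
```

```text
time_s: 6.42
ee_pos: [0.5367, -0.0177, 0.1592]
eef_rot: [0.14, -0.143, 0.695, -0.691]
contact_force: [-5.7, 4.5, 4.2]
opening: 0.0118
jaw yaw -66.85282867494297 [0.67951762 0.91555078 0.0810098 ]
```

```bash
python3 -m inch '{"claw":[230,230,230,230,230,230,230,230,230,230,230,230,230,230,230,230],"linear":[[-0.05,0.08,0],[-0.05,0.08,0],[-0.05,0.08,0],[-0.05,0.08,0],[-0.05,0.08,0],[-0.05,0.08,0],[-0.05,0.08,0],[-0.05,0.08,0],[-0.05,0.08,0],[-0.05,0.08,0],[-0.05,0.08,0],[-0.05,0.08,0],[-0.05,0.08,0],[-0.05,0.08,0],[-0.05,0.08,0],[-0.05,0.08,0]],"twist":[-0.07,-0.14,-0.21,-0.28,-0.35,-0.42,-0.49,-0.56,-0.63,-0.7,-0.77,-0.84,-0.91,-0.97,-0.97,-0.97]}' 8
python3 - <<'E'
from k import *
s,R=tool(); print('jaw yaw',np.degrees(np.arctan2(R[1,2],R[0,2])),s['torque'])
E
```

```text
time_s: 7.75
ee_pos: [0.5363, -0.0162, 0.1596]
eef_rot: [-0.197, 0.196, 0.682, -0.676]
contact_force: [-3.1, 4.3, 5.7]
opening: 0.0129
jaw yaw -122.24855965129404 [0.79756841 0.36981661 0.06600533]
```

Now release the grip, rise, and back off a little to look.

```bash
python3 -m inch '{"claw":[215,195,170,150,150,150,150,150,150,150],"linear":[[0,0,0],[0,0,0],[0,0,0],[0,0,0],[0,0,2],[0,0,4.5],[0,0,8],[-8,-6,10],[-12,-12,10],[-12,-12,10]],"twist":[0,0,0,0,0,0,0,0,0,0]}' 8
python3 - <<'E'
from k import *
A,_=save('side','s4');B,_=save('top','t4')
v=[]
for cam,im,h in(('side',A,.009),('side',A,.048),('top',B,.009),('top',B,.048)):
    o=rect(cam,im,h,D=D,half=.06,px=.0004)
    for ph in (45,):
        for r0,r1 in((39,46),) if h<.02 else ((0,24),):
            f=lambda r:(int(150+r*np.sin(np.radians(ph))/.4),int(150-r*np.cos(np.radians(ph))/.4))
            cv2.line(o,f(r0),f(r1),(255,0,0),1)
    v.append(o)
o=np.vstack([np.hstack(v[:2]),np.hstack(v[2:])]);cv2.imwrite('pics/r4.png',o[:,:,::-1])
E
```

```text
time_s: 8.58
ee_pos: [0.4466, -0.1025, 0.2558]
eef_rot: [-0.195, 0.196, 0.682, -0.677]
contact_force: [1.9, -0.7, 0.3]
opening: 0.0363
```

View pics/r4.png

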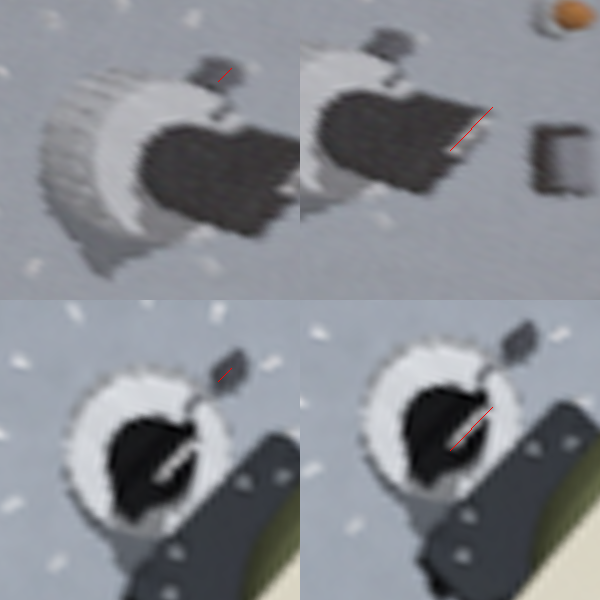

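The white line now points up-right beside the tab. I'll measure both angles numerically.

Run:
```python
from k import *
out=[]
for cam,f in(('top','t4'),('side','s4')):
    im=np.load(f'pics/{f}.npz')['im']
    o,g,X,Y=white(cam,im);r=np.hypot(X,Y)
    al=(X-Y)/2**.5; ac=(-X-Y)/2**.5   # along 45deg, across (cw +)
    # bright ridge peak per along-slice
    a=[];c=[]
    for A in np.arange(4,15,.5):
        k=(abs(al-A)<.3)&(abs(ac)<5); w=np.clip(g[k]-80,0,None).astype(float)
        if w.max()<40: continue
        a.append(A);c.append((w*ac[k]).sum()/w.sum())
    p=np.polyfit(a,c,1);print(cam,'line phi',45+np.degrees(np.arctan(p[0])),'offset',p[1],np.round(c,1))
    o=rect(cam,im,.009,D=D,half=.06,px=.0002).astype(int);q=(300-np.arange(600))*.2
    X,Y=np.meshgrid(q,q,indexing='ij');r=np.hypot(X,Y);al=(X-Y)/2**.5; ac=(-X-Y)/2**.5
    for th in (95,110):
        k=(o.max(2)<th)&(al>37)&(al<55)&(abs(ac)<9)
        print(' tab',th,k.sum(),'al',al[k].mean(),'ac',ac[k].mean(),45+np.degrees(np.arctan(ac[k].mean()/46)))
    out.append(cv2.resize(g.clip(0,255).astype(np.uint8),(400,400)))
# depth of tab
P=world('top',np.load('pics/t4.npz')['d']).reshape(-1,3)-D
lx,ly,lz=P@x,P@y,P@n;k=(lz>.006)&(lz<.013)&(np.hypot(lx,ly)>.037)&(np.hypot(lx,ly)<.054)&(abs(np.degrees(np.arctan2(-ly,lx))-45)<20)
print('depth tab',k.sum(),lx[k].mean(),ly[k].mean(),np.degrees(np.arctan2(-ly[k].mean(),lx[k].mean())))
```

```text
top line phi 43.345028329929406 offset -0.9745566334312225 [-0.9 -0.9 -0.9 -1.  -1.  -1.1 -1.2 -1.4 -1.5 -1.6 -1.5 -1.4 -1.4 -1.3
 -1.3 -1.3 -1.3 -1.2 -1.2 -1.2 -1.3 -1.3]
 tab 95 2875 al 44.30659765361327 ac 0.17890416439481557 45.222834823362696
 tab 110 3633 al 44.51136950852468 ac 0.31371172857596386 45.39074085601704
side line phi 44.69679174644022 offset 1.5113001709383744 [1.9 1.8 1.6 1.4 1.3 1.3 1.2 1.2 1.3 1.3 1.4 1.4 1.5 1.5 1.5 1.6 1.6 1.6
 1.6 1.5 1.4 1.3]
 tab 95 786 al 40.708299325760194 ac -4.557330193555741 39.34203328717347
 tab 110 2778 al 41.51342969237359 ac -1.9896732495244798 42.523285525522844
depth tab 15 0.03141689973073218 -0.0335374820793733 46.86988585038796
```

The knob line reads 43–45° and the tab about 45°, so they are lined up within about 2°. Next, close the fingers and go above the knob for the push.

Run:
```python
from k import *
s,R=tool(); p=s['ee_pos'];print(p,'jaw yaw',np.degrees(np.arctan2(R[1,2],R[0,2])),s['joint_positions'][5])
off=np.array([-.008,-.002,.014])
print('to high',(D+.048*n+off+np.array([-.0048,-.0013,.06])-p)*100)
```

```text
[ 0.44548348 -0.10507379  0.2560534 ] jaw yaw -122.50582801601331 1.6438785402988778
to high [ 7.91471701  8.45483088 -2.98086518]
```

```bash
python3 -m inch '{"claw":[255,255,255,255,255,255,255,255,255,255,255],"linear":[[7.9,8.5,0],[7.9,8.5,0],[7.9,8.5,0],[7.9,8.5,0],[7.9,8.5,-1],[7.9,8.5,-2],[7.9,8.5,-3],[7.9,8.5,-3],[7.9,8.5,-3],[7.9,8.5,-3],[7.9,8.5,-3]],"twist":[0.82,0.82,0.82,0.82,0.82,0.82,0.82,0.82,0.82,0.82,0.82]}' 20
python3 - <<'E'
from k import *
s,R=tool(); p=s['ee_pos'];print(p,'jaw yaw',np.degrees(np.arctan2(R[1,2],R[0,2])),s['joint_positions'][5])
off=np.array([-.008,-.002,.014])
for h in (.058,.05,.048,.044,.042,.04):print(h,(D+h*n+off-p)*100)
save('side','s5',(210,110,310,195),7)
E
```

```text
time_s: 9.6
ee_pos: [0.5248, -0.02, 0.2267]
eef_rot: [0.088, -0.089, 0.704, -0.699]
contact_force: [0.2, 0.8, 0.2]
opening: 0.0003
[ 0.52484859 -0.02003811  0.22669557] jaw yaw -75.5980457745358 1.0540358626168225
0.058 [-0.02477315 -0.04443168 -5.17851836]
0.05 [ 0.36161042  0.05612405 -5.87176888]
0.048 [ 0.45820632  0.08126298 -6.04508151]
0.044 [ 0.6513981   0.13154084 -6.39170677]
0.042 [ 0.74799399  0.15667977 -6.5650194 ]
0.04 [ 0.84458989  0.1818187  -6.73833203]
```

View pics/s5.png

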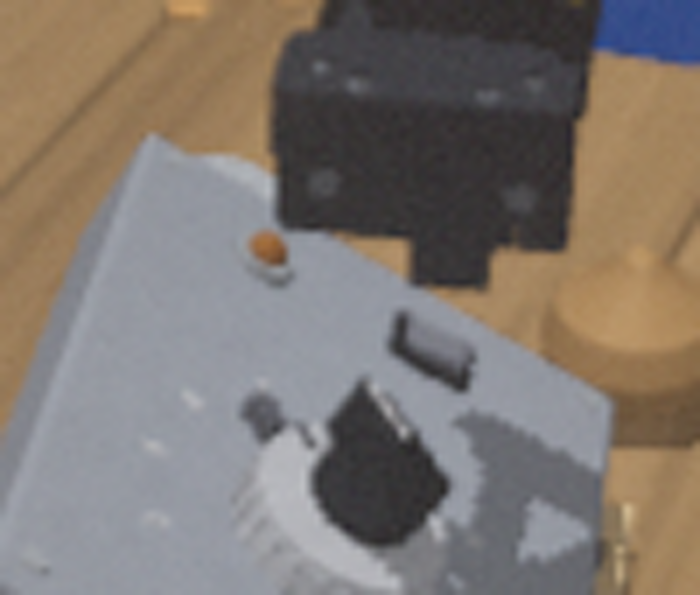

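The knob, with its white line at (390,410), is clear, and the nose points to the tab side. The closed fingertip is above it. I'll descend along the dial axis and stop near contact.

```bash
python3 -m inch '{"claw":[255,255,255,255,255,255,255,255],"linear":[[0,0,-2],[0,0,-4],[0,0,-5.2],[0.15,0,-5.5],[0.35,0.05,-5.85],[0.45,0.08,-6.05],[0.5,0.09,-6.15],[0.5,0.09,-6.15]],"twist":[0,0,0,0,0,0,0,0]}' 20
python3 -m inch '{"claw":[255,255,255,255],"linear":[[0.05,0.01,-0.1],[0.1,0.02,-0.2],[0.15,0.04,-0.3],[0.15,0.04,-0.3]],"twist":[0,0,0,0]}' 20
```

```text
time_s: 10.32
ee_pos: [0.5301, -0.0193, 0.166]
eef_rot: [0.088, -0.089, 0.703, -0.7]
contact_force: [-3.9, -1.2, 3.7]
opening: 0.0003
time_s: 10.65
ee_pos: [0.5317, -0.019, 0.1634]
eef_rot: [0.089, -0.089, 0.703, -0.7]
contact_force: [-3.3, -1.1, 6.8]
opening: 0.0007
```

The axial force is about 7.6 N, which puts the knob about 3.6 mm in. Next push to the stop and hold.

```bash
python3 -m inch '{"claw":[255,255,255,255,255,255,255],"linear":[[0.06,0.01,-0.1],[0.12,0.03,-0.2],[0.17,0.04,-0.3],[0.2,0.05,-0.35],[0.2,0.05,-0.35],[0.2,0.05,-0.35],[0.2,0.05,-0.35]],"twist":[0,0,0,0,0,0,0]}' 20
```

```text
time_s: 11.23
ee_pos: [0.5331, -0.0188, 0.1616]
eef_rot: [0.088, -0.089, 0.703, -0.7]
contact_force: [-14.4, -2.2, 19.7]
opening: 0.0005
```

Axial force is about 24 N, so it is at the hard stop. Retract along the axis, then move clear.

```bash
python3 -m inch '{"claw":[255,255,255,255,255,255,255,255,255,255,255,255,255,255],"linear":[[-0.15,-0.04,0.27],[-0.3,-0.08,0.54],[-0.5,-0.13,0.9],[-0.8,-0.2,1.5],[-1.2,-0.3,3],[-1.2,-0.3,6],[-1.2,-0.3,9],[-4,-4,10],[-8,-8,10],[-12,-12,10],[-14,-16,10],[-14,-16,10],[-14,-16,10],[-14,-16,10]],"twist":[0,0,0,0,0,0,0,0,0,0,0,0,0,0]}' 20
python3 - <<'E'
from k import *
A,_=save('side','s6');B,_=save('top','t6')
print(env.observe()['contact_force'])
v=[rect('side',A,.009,D=D),rect('side',A,.048,D=D),rect('top',B,.009,D=D),rect('top',np.load('pics/t0.npz')['im'],.009,D=D)]
o=np.vstack([np.hstack(v[:2]),np.hstack(v[2:])]);cv2.imwrite('pics/r6.png',cv2.resize(o,(600,600))[:,:,::-1])
for cam,im in(('top',B),('side',A)):
    o,g,X,Y=white(cam,im);al=(X-Y)/2**.5; ac=(-X-Y)/2**.5;a=[];c=[]
    for q in np.arange(4,15,.5):
        k=(abs(al-q)<.3)&(abs(ac)<6); w=np.clip(g[k]-80,0,None).astype(float)
        if w.max()<40: continue
        a.append(q);c.append((w*ac[k]).sum()/w.sum())
    p=np.polyfit(a,c,1);print(cam,'line phi',45+np.degrees(np.arctan(p[0])),np.round(c,1))
    d=cv2.absdiff(im,np.load('pics/%s0.npz'%cam[0])['im']).max(2); 
# bar top height now
for cam,f in(('top','t6'),('side','s6'),('top','t4'),('side','s4')):
    P=world(cam,np.load(f'pics/{f}.npz')['d']).reshape(-1,3)-D;lx,ly,lz=P@x,P@y,P@n
    k=(np.hypot(lx,ly)<.015)&(lz>.035)&(lz<.06)&(abs(lx+ly)<.005);print(cam,f,k.sum(),np.median(lz[k]))
E
```

```text
time_s: 12.4
ee_pos: [0.3926, -0.18, 0.2619]
eef_rot: [0.087, -0.088, 0.703, -0.7]
contact_force: [0.3, 0.0, 0.3]
opening: 0.0002
[0.2075881  0.49264034 0.62515393]
top line phi 43.78724149381174 [-0.9 -0.9 -0.9 -1.  -1.  -1.1 -1.3 -1.4 -1.5 -1.6 -1.5 -1.5 -1.4 -1.3
 -1.3 -1.3 -1.3 -1.2 -1.2 -1.2 -1.2 -1. ]
side line phi 44.85973541270185 [2.4 2.3 2.1 2.  1.9 1.8 1.7 1.7 1.7 1.8 1.8 1.8 1.8 1.9 1.9 2.  2.1 2.1
 2.1 2.1 2.  1.8]
top t6 34 0.0487746323213631
side s6 37 0.04761851388585633
top t4 28 0.048603030685021475
side s4 38 0.04764090620509229
```

View pics/r6.png

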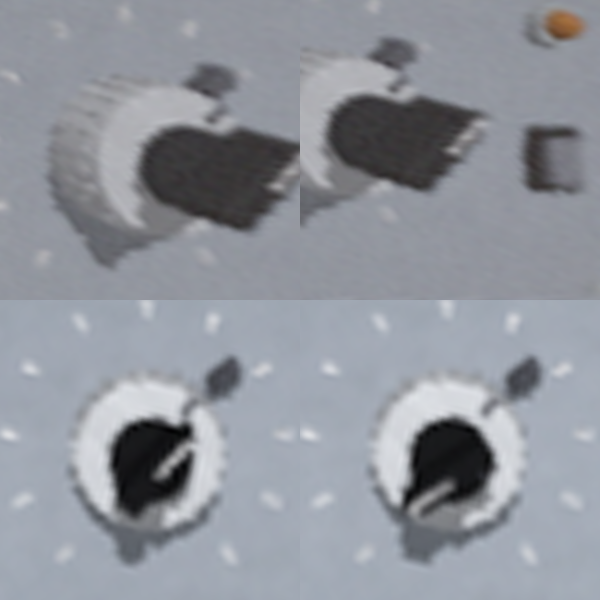

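The nose line is at 44–45° and the tab at about 45°. The rib and tab match the start picture (lower left against lower right), and the knob is out again, with its bar top 48 mm from the panel. The arm is clear, so I'm handing in.

```bash
python3 -c "
from station import ticket
print(ticket.close_job())"
```

```text
the job is handed in; nothing more can be done
None
```

I turned the inner timer knob clockwise by roughly 170–190° until its nose lined up with the marker tab. I then pushed it fully in along its axis and let it spring back. The job was handed in at about 12.5 s of the 64 s allowed; no verdict is reported.

**How it went**
- **Turning:** I gripped the bar's flats lightly (8 N) and turned it in one grip, then released it and looked before pushing.
- **Pushing:** I pushed with the closed fingertips. The axial force rose through about 5 N and 8 N to about 24 N, which is the hard stop.

**Last checks**
- **Alignment:** the knob's white line read 43.8° in the top camera and 44.9° in the side camera. The tab read about 45° from the top camera, so they agree within about 2°.
- **Knob out:** the bar top is 48 mm from the panel, the same as before the push.
- **Ring and tab:** the rib and marker tab look unmoved against the start picture.
- **Arm:** it was clear of everything, with contact force near zero.
- **Bystanders:** I did not measure the onion, garlic, jar and brush again at the end. The arm did not go near them.

**Disagreements:** the tab's angle read 39–43° in the side picture, because the tab's own side face was counted there. Depth gave 46.9° from only a few pixels. I went by the top camera's value. The starting angle was rough too, with readings from 222° to 238°.

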